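# Pack the four-colour pot set

### The job

Pack one set of finished succulent pots: put each of the four cream-glazed pots upright in the cardboard tray, centred on the pad of the same colour as its rim. Lower them gently rather than dropping them and do not tip them over. The raw brown clay pots with coloured rims are seconds: leave those standing where they are.

Things in the scene. Friction and masses are not known exactly. Their poses are not given: they have to be found in the camera images.
- pot_red: Finished pot of the set, about 0.13 kg. Round, hollow, open-topped ceramic succulent pot, upright on the table: 53 mm high, 56 mm across at rim and belly (grips like a straight 56 mm round), foot 42 mm across, wall about 4 mm. Cream-white glazed body inside and out, red glazed rim. Origin: centre of its underside, z up; its yaw means nothing.
- pot_blue: Finished pot of the set, about 0.13 kg. Round, hollow, open-topped ceramic succulent pot, upright on the table: 53 mm high, 56 mm across at rim and belly (grips like a straight 56 mm round), foot 42 mm across, wall about 4 mm. Cream-white glazed body inside and out, blue glazed rim. Origin: centre of its underside, z up; its yaw means nothing.
- pot_green: Finished pot of the set, about 0.13 kg. Round, hollow, open-topped ceramic succulent pot, upright on the table: 53 mm high, 56 mm across at rim and belly (grips like a straight 56 mm round), foot 42 mm across, wall about 4 mm. Cream-white glazed body inside and out, green glazed rim. Origin: centre of its underside, z up; its yaw means nothing.
- pot_yellow: Finished pot of the set, about 0.13 kg. Round, hollow, open-topped ceramic succulent pot, upright on the table: 53 mm high, 56 mm across at rim and belly (grips like a straight 56 mm round), foot 42 mm across, wall about 4 mm. Cream-white glazed body inside and out, yellow glazed rim. Origin: centre of its underside, z up; its yaw means nothing.
- second_blue: A second (reject) that stays where it stands. Round, hollow, open-topped ceramic succulent pot, upright on the table: 53 mm high, 56 mm across at rim and belly (grips like a straight 56 mm round), foot 42 mm across, wall about 4 mm. Raw brown clay body inside and out, with a blue rim like the finished pot's. Origin: centre of its underside, z up.
- second_green: A second (reject) that stays where it stands. Round, hollow, open-topped ceramic succulent pot, upright on the table: 53 mm high, 56 mm across at rim and belly (grips like a straight 56 mm round), foot 42 mm across, wall about 4 mm. Raw brown clay body inside and out, with a green rim like the finished pot's. Origin: centre of its underside, z up.
- pad_red: Flat red round pad, 72 mm across, 6 mm thick, fixed on the floor of the packing tray. Origin: centre of its underside, z up; its top is 12 mm above the table. The tray: fixed, square, open, cardboard, 240 mm outside, 6 mm walls up to 22 mm above the table, turned up to 20 degrees. Its four pads form a square along its sides, 104 mm between centres; pad centre to nearest walls 62 mm.
- pad_blue: Flat blue round pad, 72 mm across, 6 mm thick, fixed on the floor of the packing tray. Origin: centre of its underside, z up; its top is 12 mm above the table. The tray: fixed, square, open, cardboard, 240 mm outside, 6 mm walls up to 22 mm above the table, turned up to 20 degrees. Its four pads form a square along its sides, 104 mm between centres; pad centre to nearest walls 62 mm.
- pad_green: Flat green round pad, 72 mm across, 6 mm thick, fixed on the floor of the packing tray. Origin: centre of its underside, z up; its top is 12 mm above the table. The tray: fixed, square, open, cardboard, 240 mm outside, 6 mm walls up to 22 mm above the table, turned up to 20 degrees. Its four pads form a square along its sides, 104 mm between centres; pad centre to nearest walls 62 mm.
- pad_yellow: Flat yellow round pad, 72 mm across, 6 mm thick, fixed on the floor of the packing tray. Origin: centre of its underside, z up; its top is 12 mm above the table. The tray: fixed, square, open, cardboard, 240 mm outside, 6 mm walls up to 22 mm above the table, turned up to 20 degrees. Its four pads form a square along its sides, 104 mm between centres; pad centre to nearest walls 62 mm.
Not all that is in view belongs to the job. Leave any pink look-alike of the second_green alone.

How it is judged (in metres and radians):
At the end, for the whole second after the job is handed in: Each cream pot stands upright (within 0.1 rad) on the pad of its rim's colour, its centre within 13 mm of the pad's centre, its foot on the pad, released and at rest; both brown seconds stand upright within 30 mm of where they were (horizontal distance between pot_red and pad_red below 0.013 m and z of pot_red in the frame of pad_red between 0.003 and 0.01 m and angle between each of pot_red, pot_blue, pot_green, pot_yellow, second_blue, second_green's own z axis and vertical below 0.1 rad and linear speed of each of pot_red, pot_blue, pot_green, pot_yellow, second_blue, second_green below 0.02 m/s and angular speed of each of pot_red, pot_blue, pot_green, pot_yellow below 0.2 rad/s and contact force between each of pot_red, pot_blue, pot_green, pot_yellow and the fingers below 0.05 N and horizontal distance between pot_blue and pad_blue below 0.013 m and z of pot_blue in the frame of pad_blue between 0.003 and 0.01 m and horizontal distance between pot_green and pad_green below 0.013 m and z of pot_green in the frame of pad_green between 0.003 and 0.01 m and horizontal distance between pot_yellow and pad_yellow below 0.013 m and z of pot_yellow in the frame of pad_yellow between 0.003 and 0.01 m and distance of each of second_blue, second_green from where it was at the start of the episode below 0.03 m); the robot touches nothing.
It fails at once if a second (raw clay pot) has been moved more than 30 mm or tipped (distance of any of second_blue, second_green from where it was at the start of the episode above 0.03 m or angle between any of second_blue, second_green's own z axis and vertical above 0.5 rad).
It fails at once if a finished pot has been tipped over (angle between any of pot_red, pot_blue, pot_green, pot_yellow's own z axis and vertical above 0.7 rad).
It fails at once if a finished pot was let fall or thrown: it moves faster than 0.6 m/s (a fall of some 18 mm) with no finger on it ((linear speed of pot_red above 0.6 m/s and contact force between pot_red and the fingers below 0.05 N) or (linear speed of pot_blue above 0.6 m/s and contact force between pot_blue and the fingers below 0.05 N) or (linear speed of pot_green above 0.6 m/s and contact force between pot_green and the fingers below 0.05 N) or (linear speed of pot_yellow above 0.6 m/s and contact force between pot_yellow and the fingers below 0.05 N)).
It also fails if it takes over 88 s, if anything falls off the work surface, if the arm or the gripper's body presses on something with over 40 N, if the wrist force passes 120 N, or if a joint passes its speed limit or range.

### The arm

A 6-joint arm with a two-finger parallel gripper is mounted at the origin on the work surface. World frame = base frame: x ahead of the robot, y to its left, z up, the work surface at z = 0. Lengths are in mm, angles in rad, forces in N, time in s.
With the tool pointing down it reaches from about 250 to 725 mm from the base axis. Payload 4 kg.
Tool frame: the origin (TCP) lies at the very end of the fingers, on their centre line; the grasp point (between the pads) lies 19 mm behind it; z points along the fingers, y is the line along which they close (so a half turn about z gives the same grasp; the last joint's range is limited). The gripper opens to 85 mm and grips with 20 to 120 N. Pads are 22 mm wide; open, the fingers measure 114 mm over their backs; the gripper's body (76 mm by 85 mm) begins 54 mm behind the grasp point. The pads swing forward as they close: fully open they stand 13 mm farther back than shut.
Start: joints at [1.162, 0.241, 0.005, 1.335, 0, 1.571], TCP at [198.752, 458.799, 231.306] pointing down, gripper open.
Joint ranges: [-2.72, 2.72], [-1.05, 1.87], [-1.09, 1.28], [-1.99, 2.15], [-1.42, 1.44], [-3.14, 3.14]. Speed limits (rad/s): [2.79, 2.79, 3.14, 3.14, 3.14, 3.14].

### API

Orientations are given as a unit quaternion [x, y, z, w].
In Python, from workcell import r, grab_frame, workorder, look_for gives the robot as it stands.
- The arm moves only by the tool arm_command, never from a script. Its argument "increments" is a list of rows, each an object of numbers: "claw": the closure in counts, from 0 (fully open) to 255 (shut); "x", "y", "z": the shift along the tool's x, y, z in mm; "turn": the turn about the tool's z in rad. A call has 1 to 5 rows; each row is the pose to reach, as a shift and turn from the pose commanded when the call began, along the tool's axes at that moment; what a row does not reach only later rows make up. A row lasts 1/10 s, in which the tool goes at most 50 mm and 8.59 degrees, less where a joint would pass 70% of its speed; a pose out of reach is approached as far as the arm can. A call with a gripper value outside its range is refused whole. The fingers move at their own pace and stop on an object; "squeeze" is the grip in N (left out, the last holds). Time passes only in rows, so rows that repeat a pose let the fingers close. It gives the time, the measured TCP pose, the force, the opening and the grip force at its end, in the units of the state.
- r.read_state(): the state, without advancing time (a new reading comes with each control period).
- grab_frame(name): name is "side" or "top"; returns a dict with "color" (420x560x3 uint8, blue, green, red), "z_map" (420x560 float32, mm along the optical axis (not along the pixel's ray), 0 where there is no reading), "mtx" (3x3 intrinsics, pixels), "rvec" (rotation vector, rad) and "tvec" (3), from world to camera coordinates, as OpenCV has them. Camera axes: x right, y down, z forward; pixel columns grow to the right and rows downward; lengths in mm; the calibration is good to about 2 mm. A picture is of the moment at which its call begins.
- workorder.hand_in(): hands the job in; it is judged then, once.
Trained networks look in the newest picture that a camera, given by its name, has taken for a name from the list of things; names that differ only in an ending like _2 or _b are one class to them, and where a whole thing is asked for, a point or a joint stands for the part that bears it (a point fixed in the world has none). Each returns a list of dicts, best first, with "conf" (0 to 1); they miss things now and then, are a little off and sometimes report something else, mostly with a low value. They report only what shows in the picture. A call takes as long as a camera call. They do not tell look-alikes from the thing itself.
- look_for(camera, query): "centre" ([column, row] in pixels, amid what is visible of it).
The state is a dict: "clock": time; "joints": joint angles; "qvel": joint speeds; "joint_efforts": joint torques, N m; "tool_pos": TCP position; "eef_rot": TCP orientation; "wrist_force": force on the tool from outside, world axes, zero at the start; "ft_torque": the same for the moment, N m; "opening": finger opening in mm; "gripper_force": force on a finger pad.
Only numpy, scipy, OpenCV 4.12 (cv2) and the standard library are available. Lean on these libraries where they do the work, as an engineer would, in place of code of your own. Each camera call takes 0.05 s, during which the arm holds its last target. There are 200 camera calls.

## Working session

There is one attempt and no reset: what is moved stays moved. The work goes in short steps, Python scripts to look and compute and a tool call to move; the robot and the scene stay as the last step left them, time stands still between calls to the robot, and variables do not carry over. Pictures are saved under pics/ and viewed, at most 14 in all, crops included, and the job is handed in when it is done.

Besides the shell and the picture viewer there is one more tool, called as a command line: name --argument value ..., lists and objects as JSON in quotes. arm_command: Moves the arm, as the interface text tells. Its arguments: {"type":"object","properties":{"increments":{"type":"array","items":{"type":"object","properties":{"claw":{"type":"number"},"x":{"type":"number"},"y":{"type":"number"},"z":{"type":"number"},"turn":{"type":"number"}}}},"squeeze":{"type":"number"}},"required":["increments"]}

```bash
mkdir -p pics
python3 - <<'E'
from workcell import r, grab_frame, look_for
import cv2
s=r.read_state(); print(s['clock'],s['tool_pos'],s['eef_rot'],s['opening'])
for c in ['top','side']:
    f=grab_frame(c); cv2.imwrite(f'pics/{c}0.png',f['color'])
    print(c,cv2.Rodrigues(f['rvec'])[0].round(2).tolist(),f['tvec'])
    for q in ['pot_red','pot_blue','pot_green','pot_yellow','second_blue','second_green','pad_red','pad_blue','pad_green','pad_yellow']:
        print(q,[( [round(v) for v in d['centre']],round(d['conf'],2)) for d in look_for(c,q)])
E
```

```text
0.0 [198.4929603  458.21189149 230.39997681] [ 2.02979207e-01  9.79182469e-01 -1.04389877e-03 -2.09252269e-04] 85.48858307169468
top [[-0.01, -1.0, 0.01], [-1.0, 0.01, -0.07], [0.07, -0.01, -1.0]] [  31.18267768  509.60463851 1006.36150685]
pot_red [([208, 227], 0.61)]
pot_blue [([157, 174], 0.71)]
pot_green [([269, 176], 0.68)]
pot_yellow [([150, 230], 0.79), ([216, 174], 0.45)]
second_blue [([214, 173], 0.65), ([155, 173], 0.41)]
second_green [([313, 260], 0.9), ([276, 240], 0.83)]
pad_red [([409, 205], 0.95)]
pad_blue [([365, 166], 0.61), ([270, 179], 0.61)]
pad_green [([410, 171], 0.93)]
pad_yellow [([361, 208], 0.72)]
side [[0.99, -0.13, -0.02], [-0.1, -0.65, -0.75], [0.09, 0.75, -0.66]] [-511.91690485   89.5664305   976.19927573]
pot_red [([247, 160], 0.7)]
pot_blue [([288, 129], 0.55)]
pot_green [([300, 191], 0.61)]
pot_yellow [([237, 133], 0.79)]
second_blue [([293, 162], 0.84)]
second_green [([214, 239], 0.88), ([237, 207], 0.83)]
pad_red [([293, 329], 0.68)]
pad_blue [([337, 279], 0.92), ([248, 163], 0.67), ([289, 130], 0.34)]
pad_green [([350, 322], 0.87)]
pad_yellow [([283, 285], 0.76), ([299, 190], 0.24)]
```

View pics/top0.png

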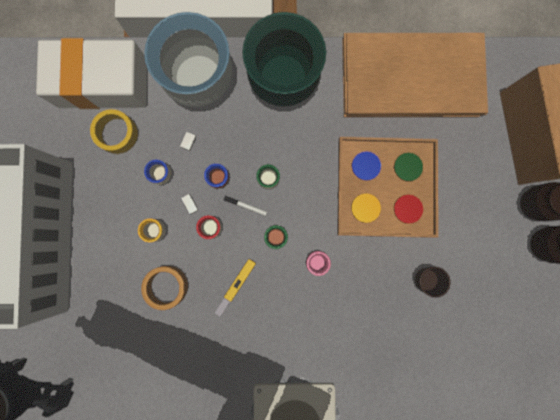

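View pics/side0.png

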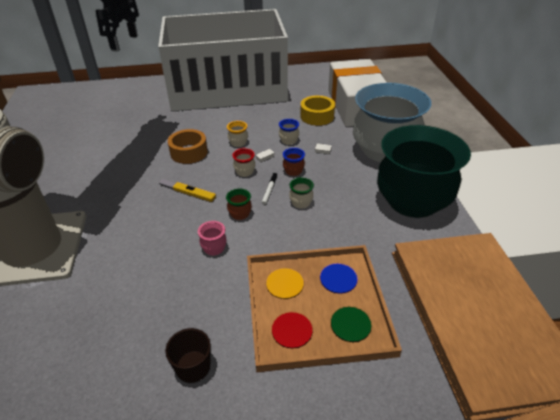

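Top view: the cream pots are blue (157,172), green (268,177), red (209,227) and yellow (150,231). The brown seconds are blue (216,176) and green (276,237), and the pink look-alike is at (318,263). The pads are blue (366,166), green (409,167), yellow (366,208) and red (408,209). I'll measure with depth and confirm in one enlarged crop.

```bash
cat > m.py <<'E'
import numpy as np, cv2
from workcell import r, grab_frame, look_for
from scipy.optimize import least_squares
def cloud(f):
    K=f['mtx'];R=cv2.Rodrigues(f['rvec'])[0];z=f['z_map'].astype(float)
    v,u=np.mgrid[:z.shape[0],:z.shape[1]]
    P=np.stack([(u-K[0,2])/K[0,0]*z,(v-K[1,2])/K[1,1]*z,z],-1)-np.ravel(f['tvec'])
    W=P@R; W[z<=0]=np.nan; return W
def ontop(f,uv,h):   # pixel onto plane z=h
    K=f['mtx'];R=cv2.Rodrigues(f['rvec'])[0]
    d=R.T@np.linalg.solve(K,[uv[0],uv[1],1.]);c=-R.T@np.ravel(f['tvec']);return (c+d*(h-c[2])/d[2])[:2]
def sat_mask(f,col):
    H=cv2.cvtColor(f['color'],cv2.COLOR_BGR2HSV).astype(int);h,s,v=H[...,0],H[...,1],H[...,2]
    rng={'red':(170,186),'blue':(105,130),'green':(55,90),'yellow':(18,32)}[col]
    hh=np.where((h<60)&(rng[1]>180),h+180,h)
    return (hh>=rng[0])&(hh<=rng[1])&(s>110)
def rim(f,col,uv,h,rad=17,):   # rim-coloured pixels -> plane h -> circle fit
    m=sat_mask(f,col);v,u=np.nonzero(m);k=np.hypot(u-uv[0],v-uv[1])<rad
    if k.sum()<8: return None
    c,(w,hh),a=None,(0,0),0
    pts=np.stack([u[k],v[k]],-1).astype(np.float32)
    hull=cv2.convexHull(pts)[:,0]
    P=np.array([ontop(f,p,h) for p in hull])
    s=least_squares(lambda q:np.hypot(*(P-q[:2]).T)-q[2],[*P.mean(0),28],loss='soft_l1').x
    return s.round(1),k.sum()
E
python3 - <<'E'
from m import *
f=grab_frame('top');W=cloud(f)
pots={'blue':(157,172),'green':(268,177),'red':(209,227),'yellow':(150,231)}
for n,p in [*pots.items(),('2blue',(216,176)),('2green',(276,237))]:
    v,u=np.mgrid[:420,:560];k=(np.hypot(u-p[0],v-p[1])<18)&(W[...,2]>40)&(W[...,2]<70)
    P=W[k];c,rr=cv2.minEnclosingCircle(P[:,:2].astype(np.float32))
    print(n,'depth',np.round(c),round(rr),P[:,2].mean().round(1),k.sum(),'rim',rim(f,n.strip('2'),p,51))
for n,p in {'blue':(366,166),'green':(409,167),'yellow':(366,208),'red':(408,209)}.items():
    m=sat_mask(f,n);v,u=np.nonzero(m);k=np.hypot(u-p[0],v-p[1])<20
    q=(u[k].mean(),v[k].mean());print('pad',n,ontop(f,q,12).round(1),k.sum(),W[v[k],u[k],2].mean().round(1))
cv2.imwrite('pics/crop.png',cv2.resize(f['color'][120:290,120:350],None,fx=3.4,fy=3.4,interpolation=cv2.INTER_CUBIC))
E
```

```text
blue depth [599. 323.] 28 49.9 248 rim (array([599.6, 321.7,  26.7]), np.int64(190))
green depth [586.  60.] 28 49.7 245 rim (array([586.7,  60. ,  24.6]), np.int64(54))
red depth [467. 200.] 28 49.7 254 rim (array([467.7, 199.1,  27.3]), np.int64(223))
yellow depth [460. 334.] 28 49.8 260 rim (array([461.5, 333.8,  27.9]), np.int64(266))
2blue depth [588. 182.] 28 50.0 245 rim (array([589.1, 181.5,  27. ]), np.int64(206))
2green depth [443.  43.] 28 49.8 248 rim (array([443.6,  42.4,  24.3]), np.int64(32))
pad blue [ 616.3 -179.9] 602 nan
pad green [ 614.4 -285.3] 282 11.2
pad yellow [ 512.5 -177.1] 703 nan
pad red [ 509.5 -280.8] 647 nan
```

View pics/crop.png

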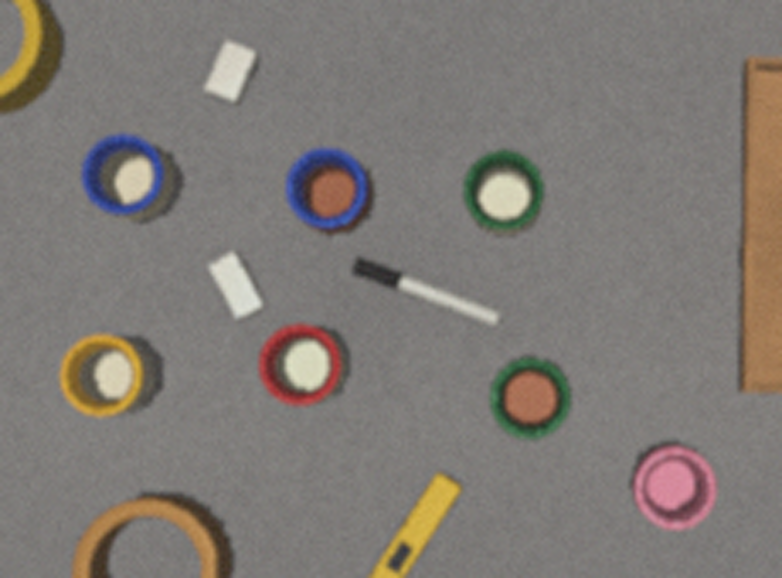

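The crop confirms it: the pots at (123,175) blue, (503,190) green, (301,364) red and (102,375) yellow have cream interiors. The seconds at (328,189) and (530,397) are brown inside. I'm starting with yellow.

```bash
cat > d.py <<'E'
import sys,numpy as np
from workcell import r
from scipy.spatial.transform import Rotation as T
s=r.read_state();R=T.from_quat(s['eef_rot']);M=R.as_matrix()
print('t',round(s['clock'],2),'pos',np.round(s['tool_pos'],1),'open',round(s['opening'],1),'q',np.round(s['joints'],2),'tilt',round(float(np.degrees(np.arccos(-M[2,2]))),1),'y_ang',np.degrees(np.arctan2(M[1,1],M[0,1])).round(1))
for a in sys.argv[1:]:
    t=np.array(list(map(float,a.split(','))));print(a,'->',(M.T@(t-s['tool_pos'])).round(1))
E
python3 d.py 461,334,100
```

```text
t 1.15 pos [198.8 458.8 231.3] open 85.7 q [1.16 0.24 0.01 1.34 0.   1.57] tilt 0.0 y_ang 66.6
461,334,100 -> [-290.2  -10.3  131.3]
```

arm_command --increments '[{"claw":0,"x":-289,"y":-10,"z":130,"turn":0.377},{"claw":0,"x":-289,"y":-10,"z":130,"turn":0.377},{"claw":0,"x":-289,"y":-10,"z":130,"turn":0.377},{"claw":0,"x":-289,"y":-10,"z":130,"turn":0.377},{"claw":0,"x":-289,"y":-10,"z":130,"turn":0.377}]' --squeeze 30

```text
clock: 1.65
tool_pos: [406.3, 360.2, 128.2]
eef_rot: [0.383, 0.924, 0.0, 0.0]
wrist_force: [1.1, 0.8, -0.5]
opening: 85.5
gripper_force: 0.0
```

```bash
python3 d.py 461,334,100
```

```text
t 1.65 pos [406.3 360.2 128.2] open 85.5 q [ 0.73  0.39 -0.06  1.12  0.    1.51] tilt 0.0 y_ang 45.0
461,334,100 -> [-57.2  20.2  28.2]
```

arm_command --increments '[{"claw":0,"x":-52,"y":18,"z":25},{"claw":0,"x":-52,"y":18,"z":25},{"claw":0,"x":-52,"y":18,"z":25}]'

```text
invalid input at $.increments[0]: expected keys claw, x, y, z, turn
```

```bash
python3 d.py 461,334,100 461,334,16
python3 - <<'E'
from m import *
f=grab_frame('top');print(rim(f,'yellow',(150,231),51))
g=grab_frame('side');print(rim(g,'yellow',(237,128),51,20))
v=np.vstack([cv2.resize(x,None,fx=4,fy=4) for x in [g['color'][90:160,180:330]]]);cv2.imwrite('pics/a1.png',v)
E
```

```text
t 1.65 pos [406.3 360.2 128.2] open 85.5 q [ 0.73  0.39 -0.06  1.12  0.    1.51] tilt 0.0 y_ang 45.0
461,334,100 -> [-57.2  20.2  28.2]
461,334,16 -> [-57.2  20.1 112.2]
(array([461.4, 333.4,  27.3]), np.int64(233))
(array([461.2, 329.6,  29. ]), np.int64(179))
```

View pics/a1.png

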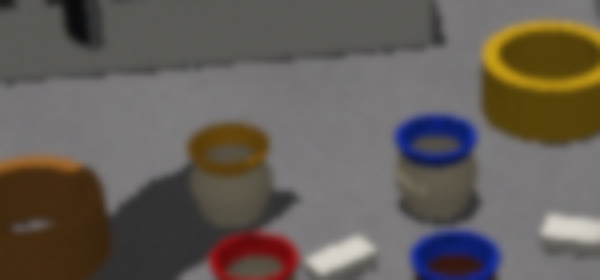

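The side crop shows the cream yellow-rimmed pot at (229,175), upright and clear. The move was refused for the missing turn key, so I'm resending it.

arm_command --increments '[{"claw":0,"x":-55,"y":19,"z":26,"turn":0},{"claw":0,"x":-55,"y":19,"z":26,"turn":0},{"claw":0,"x":-55,"y":19,"z":26,"turn":0}]'

```text
clock: 2.05
tool_pos: [457.4, 334.5, 101.7]
eef_rot: [0.384, 0.923, -0.001, -0.001]
wrist_force: [-0.1, -0.4, 0.2]
opening: 85.5
gripper_force: 0.0
```

```bash
python3 d.py 461,334,16
```

```text
t 2.05 pos [457.4 334.5 101.7] open 85.5 q [ 0.63  0.46 -0.03  1.08  0.    1.42] tilt 0.1 y_ang 44.8
461,334,16 -> [-2.9  2.4 85.7]
```

arm_command --increments '[{"claw":0,"x":-3,"y":2,"z":45,"turn":0},{"claw":0,"x":-3,"y":2,"z":85,"turn":0},{"claw":0,"x":-3,"y":2,"z":85,"turn":0},{"claw":140,"x":-3,"y":2,"z":85,"turn":0},{"claw":140,"x":-3,"y":2,"z":85,"turn":0}]'

```text
clock: 2.55
tool_pos: [461.4, 336.5, 20.5]
eef_rot: [0.382, 0.924, 0.002, 0.001]
wrist_force: [-0.6, -0.3, 1.1]
opening: 59.2
gripper_force: 0.2
```

arm_command --increments '[{"claw":140,"x":0,"y":0,"z":0,"turn":0},{"claw":140,"x":0,"y":0,"z":0,"turn":0},{"claw":140,"x":0,"y":0,"z":0,"turn":0}]'

```text
clock: 2.85
tool_pos: [461.9, 336.4, 20.9]
eef_rot: [0.383, 0.924, 0.002, 0.001]
wrist_force: [-1.9, 0.1, 6.4]
opening: 54.7
gripper_force: 32.6
```

```bash
python3 d.py 461,334,115 513,-177,115
```

```text
t 2.85 pos [461.9 336.4  20.9] open 54.7 q [ 0.63  0.55 -0.12  0.9   0.    1.41] tilt 0.3 y_ang 45.0
461,334,115 -> [ -1.1  -1.9 -94.1]
513,-177,115 -> [-399.2 -326.4  -95.8]
```

arm_command --increments '[{"claw":140,"x":0,"y":0,"z":-35,"turn":0},{"claw":140,"x":0,"y":0,"z":-80,"turn":0},{"claw":140,"x":-30,"y":-25,"z":-95,"turn":0},{"claw":140,"x":-60,"y":-50,"z":-95,"turn":0},{"claw":140,"x":-95,"y":-80,"z":-95,"turn":0}]'

```text
clock: 3.35
tool_pos: [472.5, 211.2, 115.2]
eef_rot: [0.382, 0.924, 0.002, 0.002]
wrist_force: [0.9, -0.1, -0.9]
opening: 54.7
gripper_force: 32.8
```

```bash
python3 d.py 513,-177,115
```

```text
t 3.35 pos [472.5 211.2 115.2] open 54.7 q [ 0.42  0.35 -0.16  1.06  0.    1.2 ] tilt 0.3 y_ang 45.1
513,-177,115 -> [-302.7 -246.4   -0.5]
```

arm_command --increments '[{"claw":140,"x":-38,"y":-31,"z":0,"turn":0},{"claw":140,"x":-76,"y":-62,"z":0,"turn":0},{"claw":140,"x":-114,"y":-93,"z":0,"turn":0},{"claw":140,"x":-152,"y":-123,"z":0,"turn":0},{"claw":140,"x":-190,"y":-154,"z":0,"turn":0}]'

```text
clock: 3.85
tool_pos: [497.2, -34.1, 114.3]
eef_rot: [0.383, 0.924, 0.001, 0.001]
wrist_force: [0.8, 0.7, -0.9]
opening: 54.7
gripper_force: 32.8
```

arm_command --increments '[{"claw":140,"x":-38,"y":-31,"z":0,"turn":0},{"claw":140,"x":-76,"y":-62,"z":0,"turn":0},{"claw":140,"x":-102,"y":-83,"z":0,"turn":0},{"claw":140,"x":-112,"y":-92,"z":0,"turn":0},{"claw":140,"x":-112,"y":-92,"z":0,"turn":0}]'

```text
clock: 4.35
tool_pos: [510.9, -178.1, 113.5]
eef_rot: [0.384, 0.923, 0.0, 0.001]
wrist_force: [-0.1, 0.1, -1.4]
opening: 54.7
gripper_force: 32.8
```

```bash
python3 d.py 513,-177,115
python3 - <<'E'
from m import *
g=grab_frame('side');f=grab_frame('top')
cv2.imwrite('pics/a2.png',np.vstack([cv2.resize(x,None,fx=2.4,fy=2.4) for x in [g['color'][170:370,220:420]]]))
for h in (140,145,150):
  s=r.read_state()['tool_pos']; K=f['mtx']
  p=[cv2.projectPoints(np.array([[s[0],s[1],float(h)]]),x['rvec'],x['tvec'],x['mtx'],None)[0].ravel() for x in (f,g)]
  print(h,[q.round() for q in p],rim(f,'yellow',p[0],h,22),rim(g,'yellow',p[1],h,25))
E
```

```text
t 4.35 pos [ 510.9 -178.1  113.5] open 54.7 q [-0.34  0.4  -0.09  1.08  0.    0.45] tilt 0.1 y_ang 44.8
513,-177,115 -> [-0.7  2.3 -1.5]
140 [array([378., 204.]), array([282., 233.])] (array([ 502. , -154.6,   28.7]), np.int64(293)) (array([ 512.9, -175.7,   28.7]), np.int64(281))
145 [array([378., 204.]), array([282., 231.])] (array([ 503.7, -155.5,   29.3]), np.int64(274)) (array([ 512.2, -180.8,   28.4]), np.int64(281))
150 [array([379., 204.]), array([282., 229.])] (array([ 502.9, -156.2,   27.9]), np.int64(258)) (array([ 511.5, -185.8,   28.2]), np.int64(281))
```

View pics/a2.png

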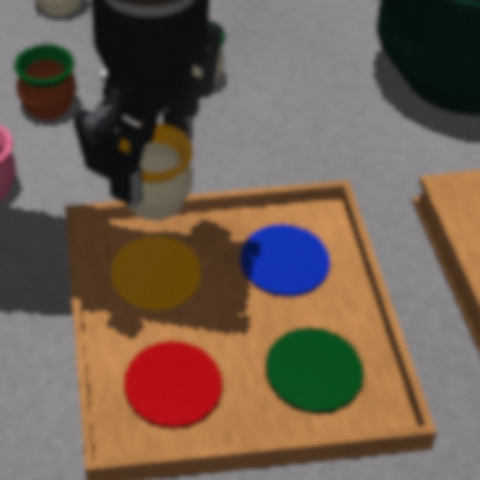

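The side crop shows the pot held upright at (160,170), above and a little short of the yellow pad only because of the view angle. I'll lower it, then release.

arm_command --increments '[{"claw":140,"x":-1,"y":2,"z":40,"turn":0},{"claw":140,"x":-1,"y":2,"z":68,"turn":0},{"claw":140,"x":-1,"y":2,"z":76,"turn":0},{"claw":140,"x":-1,"y":2,"z":79,"turn":0},{"claw":140,"x":-1,"y":2,"z":81,"turn":0}]'

```text
clock: 4.95
tool_pos: [513.4, -174.8, 32.9]
eef_rot: [0.382, 0.924, 0.0, 0.0]
wrist_force: [-4.2, 2.5, 10.0]
opening: 54.3
gripper_force: 33.6
```

arm_command --increments '[{"claw":140,"x":0,"y":0,"z":0,"turn":0}]'

```text
clock: 5.05
tool_pos: [513.8, -175.6, 33.3]
eef_rot: [0.382, 0.924, 0.0, 0.001]
wrist_force: [-0.3, 0.3, -0.8]
opening: 54.6
gripper_force: 32.8
```

```bash
python3 d.py 513,-177,33
```

```text
t 5.05 pos [ 513.8 -175.6   33.3] open 54.6 q [-0.33  0.49 -0.19  0.89  0.    0.46] tilt 0.1 y_ang 45.0
513,-177,33 -> [-0.4 -1.6  0.3]
```

arm_command --increments '[{"claw":75,"x":0,"y":-1,"z":1,"turn":0},{"claw":40,"x":0,"y":-1,"z":1,"turn":0},{"claw":0,"x":0,"y":-1,"z":1,"turn":0},{"claw":0,"x":0,"y":-1,"z":1,"turn":0},{"claw":0,"x":0,"y":-1,"z":-10,"turn":0}]'

```text
clock: 5.55
tool_pos: [510.7, -176.1, 40.9]
eef_rot: [0.383, 0.924, -0.0, -0.002]
wrist_force: [-0.2, -0.0, 0.5]
opening: 85.1
gripper_force: 0.0
```

arm_command --increments '[{"claw":0,"x":0,"y":0,"z":-40,"turn":0},{"claw":0,"x":0,"y":0,"z":-85,"turn":0},{"claw":0,"x":30,"y":30,"z":-85,"turn":0},{"claw":0,"x":65,"y":65,"z":-85,"turn":0},{"claw":0,"x":100,"y":100,"z":-85,"turn":0}]'

```text
clock: 6.05
tool_pos: [512.5, -34.2, 128.4]
eef_rot: [0.384, 0.923, 0.0, 0.001]
wrist_force: [0.9, -0.6, -0.3]
opening: 85.7
gripper_force: 0.0
```

```bash
python3 d.py 599.5,322,115
python3 - <<'E'
from m import *
f=grab_frame('top')
p=cv2.projectPoints(np.array([[513,-177,63.]]),f['rvec'],f['tvec'],f['mtx'],None)[0].ravel()
print(p); W=cloud(f);v,u=np.mgrid[:420,:560];k=(np.hypot(u-p[0],v-p[1])<22)&(W[...,2]>55)&(W[...,2]<75)
P=W[k];print(cv2.minEnclosingCircle(P[:,:2].astype(np.float32)),P[:,2].mean(),k.sum(),np.nanmax(P[:,2]))
cv2.imwrite('pics/a3.png',f['color'])
E
```

```text
t 6.05 pos [512.5 -34.2 128.4] open 85.7 q [-0.07  0.33 -0.15  1.09  0.    0.72] tilt 0.1 y_ang 44.8
599.5,322,115 -> [191.2 312.8  13.6]
[370.32022208 205.75424952]<stdin>:5: RuntimeWarning: Mean of empty slice.
  ret = ret.dtype.type(ret / rcount)
Traceback (most recent call last):
ValueError: zero-size array to reduction operation fmax which has no identity
```

The arm or a depth gap hides the spot, so I'll recheck from farther away. Moving on to blue.

arm_command --increments '[{"claw":0,"x":25,"y":41,"z":13,"turn":0},{"claw":0,"x":51,"y":82,"z":13,"turn":0},{"claw":0,"x":76,"y":124,"z":13,"turn":0},{"claw":0,"x":102,"y":165,"z":13,"turn":0},{"claw":0,"x":127,"y":207,"z":13,"turn":0}]'

```text
clock: 6.6
tool_pos: [569.1, 202.9, 114.7]
eef_rot: [0.383, 0.924, 0.0, 0.0]
wrist_force: [1.3, -0.6, 0.1]
opening: 85.5
gripper_force: 0.0
```

arm_command --increments '[{"claw":0,"x":25,"y":41,"z":0,"turn":0},{"claw":0,"x":50,"y":82,"z":0,"turn":0},{"claw":0,"x":64,"y":106,"z":0,"turn":0},{"claw":0,"x":64,"y":106,"z":0,"turn":0},{"claw":0,"x":64,"y":106,"z":0,"turn":0}]'

```text
clock: 7.1
tool_pos: [598.2, 321.5, 113.7]
eef_rot: [0.382, 0.924, -0.0, -0.0]
wrist_force: [0.3, 0.1, -0.8]
opening: 85.8
gripper_force: 0.0
```

```bash
python3 d.py 599.5,322,18
python3 - <<'E'
from m import *
f=grab_frame('top')
p=cv2.projectPoints(np.array([[513,-177,63.]]),f['rvec'],f['tvec'],f['mtx'],None)[0].ravel()
print(p,rim(f,'yellow',p,63,20)); W=cloud(f);a,b=map(int,p);print(W[b-14:b+15:4,a-14:a+15:4,2].round())
cv2.imwrite('pics/a3.png',cv2.resize(f['color'][120:260,320:460],None,fx=4,fy=4))
E
```

```text
t 7.1 pos [598.2 321.5 113.7] open 85.8 q [ 0.49  0.66  0.36  1.26 -0.    1.28] tilt 0.1 y_ang 45.0
599.5,322,18 -> [-0.6  1.4 95.7]
[370.32022208 205.75424952] (array([ 509.7, -167.4,   35.3]), np.int64(492))
[[ 6.  6.  6.  2.  2.  4.  5.  4.]
 [ 5. 11. 66. 60. 63.  4.  2.  2.]
 [13. 65. 19. 20. 29. 60.  9.  3.]
 [38. 64. 19. 18. 16. 52. 63.  5.]
 [41. 60. 12. 16. 18. 33. 66.  5.]
 [12. 66. 14. 21. 18. 60.  5.  3.]
 [13. 38. 64. 62. 65. 12.  3.  4.]
 [ 8. 10. 13. 10. 12.  8.  4.  2.]]
```

View pics/a3.png

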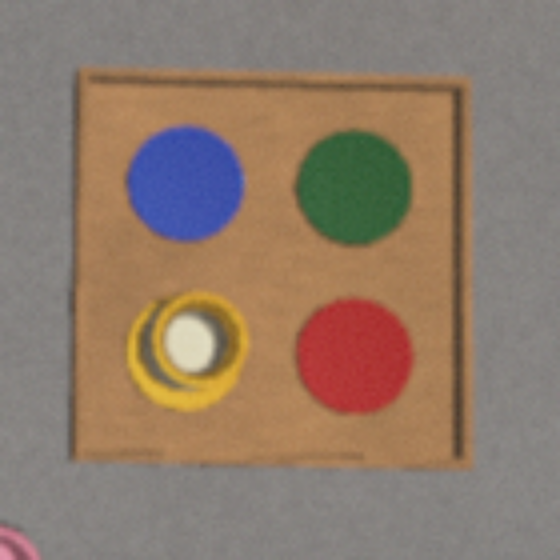

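Yellow stands upright on its pad: rim centre at crop (199,338), i.e. about (369.7,204.5), within 3 mm of the projected pad centre. Now grasping blue.

arm_command --increments '[{"claw":0,"x":-1,"y":1,"z":45,"turn":0},{"claw":0,"x":-1,"y":1,"z":85,"turn":0},{"claw":0,"x":-1,"y":1,"z":95,"turn":0},{"claw":0,"x":-1,"y":1,"z":95,"turn":0},{"claw":140,"x":-1,"y":1,"z":95,"turn":0}]'

```text
clock: 7.65
tool_pos: [601.2, 321.0, 20.9]
eef_rot: [0.383, 0.924, 0.001, 0.001]
wrist_force: [1.3, -0.2, 0.4]
opening: 73.2
gripper_force: 0.0
```

arm_command --increments '[{"claw":140,"x":0,"y":0,"z":0,"turn":0},{"claw":140,"x":0,"y":0,"z":0,"turn":0},{"claw":140,"x":0,"y":0,"z":0,"turn":0},{"claw":140,"x":0,"y":0,"z":0,"turn":0}]'

```text
clock: 8.05
tool_pos: [601.8, 321.8, 22.3]
eef_rot: [0.383, 0.924, 0.002, 0.002]
wrist_force: [-0.8, -1.0, 7.0]
opening: 56.2
gripper_force: 32.6
```

```bash
python3 d.py 616.5,-180,118
```

```text
t 8.05 pos [601.8 321.8  22.3] open 56.2 q [ 0.49  0.74  0.24  1.07 -0.    1.28] tilt 0.3 y_ang 45.0
616.5,-180,118 -> [-365.7 -343.8  -96.5]
```

arm_command --increments '[{"claw":140,"x":0,"y":0,"z":-40,"turn":0},{"claw":140,"x":0,"y":0,"z":-85,"turn":0},{"claw":140,"x":-25,"y":-24,"z":-96,"turn":0},{"claw":140,"x":-60,"y":-56,"z":-96,"turn":0},{"claw":140,"x":-95,"y":-89,"z":-96,"turn":0}]'

```text
clock: 8.55
tool_pos: [604.9, 191.1, 116.9]
eef_rot: [0.382, 0.924, 0.001, 0.002]
wrist_force: [0.9, -0.1, -1.5]
opening: 56.2
gripper_force: 32.9
```

arm_command --increments '[{"claw":140,"x":-36,"y":-34,"z":0,"turn":0},{"claw":140,"x":-72,"y":-68,"z":0,"turn":0},{"claw":140,"x":-107,"y":-101,"z":0,"turn":0},{"claw":140,"x":-143,"y":-135,"z":0,"turn":0},{"claw":140,"x":-179,"y":-168,"z":0,"turn":0}]'

```text
clock: 9.05
tool_pos: [612.0, -56.0, 116.0]
eef_rot: [0.383, 0.924, 0.0, 0.001]
wrist_force: [0.7, -0.2, -1.0]
opening: 56.1
gripper_force: 32.9
```

arm_command --increments '[{"claw":140,"x":-36,"y":-34,"z":0,"turn":0},{"claw":140,"x":-68,"y":-64,"z":0,"turn":0},{"claw":140,"x":-88,"y":-84,"z":0,"turn":0},{"claw":140,"x":-91,"y":-87,"z":0,"turn":0},{"claw":140,"x":-91,"y":-87,"z":0,"turn":0}]'

```text
clock: 9.55
tool_pos: [614.6, -181.0, 115.3]
eef_rot: [0.384, 0.923, 0.0, 0.0]
wrist_force: [-0.1, 0.2, -1.9]
opening: 55.9
gripper_force: 32.9
```

```bash
python3 d.py 616.5,-180,34
```

```text
t 9.55 pos [ 614.6 -181.   115.3] open 55.9 q [-0.29  0.58  0.22  1.21  0.    0.5 ] tilt 0.1 y_ang 44.9
616.5,-180,34 -> [-0.6  2.  81.3]
```

arm_command --increments '[{"claw":140,"x":-1,"y":1,"z":40,"turn":0},{"claw":140,"x":-1,"y":1,"z":68,"turn":0},{"claw":140,"x":-1,"y":1,"z":77,"turn":0},{"claw":140,"x":-1,"y":1,"z":80,"turn":0},{"claw":140,"x":-1,"y":1,"z":82,"turn":0}]'

```text
clock: 10.05
tool_pos: [616.5, -178.8, 34.3]
eef_rot: [0.382, 0.924, 0.0, 0.0]
wrist_force: [-4.8, 2.3, 8.5]
opening: 56.1
gripper_force: 33.7
```

arm_command --increments '[{"claw":140,"x":0,"y":0,"z":0,"turn":0}]'

```text
clock: 10.15
tool_pos: [617.1, -179.5, 34.4]
eef_rot: [0.382, 0.924, 0.0, 0.001]
wrist_force: [0.3, -0.1, -1.2]
opening: 55.9
gripper_force: 32.9
```

```bash
python3 d.py 616.5,-180,34
```

```text
t 10.15 pos [ 617.1 -179.5   34.4] open 55.9 q [-0.28  0.66  0.12  1.03  0.    0.5 ] tilt 0.1 y_ang 45.0
616.5,-180,34 -> [ 0.  -0.8  0.4]
```

arm_command --increments '[{"claw":75,"x":0,"y":0,"z":1,"turn":0},{"claw":40,"x":0,"y":0,"z":1,"turn":0},{"claw":0,"x":0,"y":0,"z":1,"turn":0},{"claw":0,"x":0,"y":0,"z":1,"turn":0},{"claw":0,"x":0,"y":0,"z":-10,"turn":0}]'

```text
clock: 10.65
tool_pos: [614.5, -179.8, 41.5]
eef_rot: [0.383, 0.924, -0.0, -0.002]
wrist_force: [-0.3, -0.4, -0.3]
opening: 85.3
gripper_force: 0.0
```

arm_command --increments '[{"claw":0,"x":0,"y":0,"z":-40,"turn":0},{"claw":0,"x":0,"y":0,"z":-75,"turn":0},{"claw":0,"x":45,"y":20,"z":-75,"turn":0},{"claw":0,"x":90,"y":40,"z":-75,"turn":0},{"claw":0,"x":135,"y":60,"z":-75,"turn":0}]'

```text
clock: 11.15
tool_pos: [562.8, -41.3, 119.2]
eef_rot: [0.384, 0.923, 0.0, 0.001]
wrist_force: [-0.1, 0.5, 0.8]
opening: 85.1
gripper_force: 0.0
```

arm_command --increments '[{"claw":0,"x":45,"y":20,"z":0,"turn":0},{"claw":0,"x":90,"y":40,"z":0,"turn":0},{"claw":0,"x":135,"y":60,"z":0,"turn":0},{"claw":0,"x":180,"y":80,"z":0,"turn":0},{"claw":0,"x":215,"y":95,"z":0,"turn":0}]'

```text
clock: 11.65
tool_pos: [477.4, 179.5, 119.0]
eef_rot: [0.382, 0.924, 0.001, 0.0]
wrist_force: [0.4, 0.1, 0.3]
opening: 85.7
gripper_force: 0.0
```

```bash
python3 d.py 467.5,199.5,100 467.5,199.5,18
```

```text
t 11.65 pos [477.4 179.5 119. ] open 85.7 q [ 0.36  0.34 -0.17  1.06  0.    1.14] tilt 0.1 y_ang 45.1
467.5,199.5,100 -> [21.1  7.2 19. ]
467.5,199.5,18 -> [ 21.1   7.  101. ]
```

arm_command --increments '[{"claw":0,"x":20,"y":7,"z":19,"turn":0},{"claw":0,"x":20,"y":7,"z":40,"turn":0},{"claw":0,"x":20,"y":7,"z":80,"turn":0},{"claw":0,"x":20,"y":7,"z":102,"turn":0},{"claw":0,"x":20,"y":7,"z":102,"turn":0}]'

```text
clock: 12.15
tool_pos: [466.4, 195.3, 13.5]
eef_rot: [0.383, 0.924, -0.002, -0.002]
wrist_force: [0.0, 0.2, 0.4]
opening: 85.6
gripper_force: 0.0
```

arm_command --increments '[{"claw":140,"x":20,"y":7,"z":0,"turn":0}]'

```text
clock: 12.25
tool_pos: [460.8, 214.1, 16.5]
eef_rot: [0.384, 0.923, -0.0, 0.0]
wrist_force: [-0.2, 0.6, -0.2]
opening: 73.1
gripper_force: 0.0
```

I left a stray 20 mm shift in the closing row. The fingers are still wider than the pot and show no contact, so I'll reopen and move back.

arm_command --increments '[{"claw":0,"x":0,"y":0,"z":0,"turn":0},{"claw":0,"x":0,"y":0,"z":0,"turn":0},{"claw":0,"x":0,"y":0,"z":0,"turn":0}]'

```text
clock: 12.55
tool_pos: [460.9, 215.3, 17.1]
eef_rot: [0.383, 0.924, 0.001, 0.001]
wrist_force: [-0.0, 0.1, -0.5]
opening: 85.2
gripper_force: 0.0
```

```bash
python3 d.py 467.5,199.5,18;python3 - <<'E'
from m import *
g=grab_frame('side');print(rim(g,'red',(247,155),51,20))
cv2.imwrite('pics/a4.png',cv2.resize(g['color'][100:220,180:330],None,fx=4,fy=4))
E
```

```text
t 12.55 pos [460.9 215.3  17.1] open 85.2 q [ 0.44  0.45 -0.3   0.82 -0.    1.22] tilt 0.1 y_ang 45.0
467.5,199.5,18 -> [-15.9  -6.5  -0.9]
(array([469.3, 196.8,  28.9]), np.int64(189))
```

View pics/a4.png

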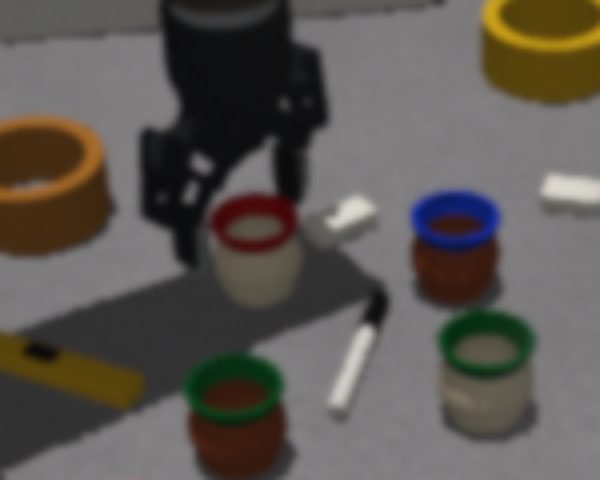

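The red pot at (256,250) stands upright and unmoved, with the open gripper just behind it. I'll shift back onto it.

arm_command --increments '[{"claw":0,"x":-16,"y":-6,"z":0,"turn":0},{"claw":0,"x":-16,"y":-6,"z":-1,"turn":0},{"claw":140,"x":-16,"y":-6,"z":-1,"turn":0},{"claw":140,"x":-16,"y":-6,"z":-1,"turn":0},{"claw":140,"x":-16,"y":-6,"z":-1,"turn":0}]'

```text
clock: 13.1
tool_pos: [466.9, 199.9, 17.0]
eef_rot: [0.383, 0.924, 0.0, 0.0]
wrist_force: [0.5, -0.2, 2.1]
opening: 54.1
gripper_force: 32.9
```

arm_command --increments '[{"claw":140,"x":0,"y":0,"z":0,"turn":0},{"claw":140,"x":0,"y":0,"z":0,"turn":0},{"claw":140,"x":0,"y":0,"z":0,"turn":0}]'

```text
clock: 13.4
tool_pos: [466.9, 199.9, 17.0]
eef_rot: [0.383, 0.924, 0.0, 0.0]
wrist_force: [-0.8, -0.9, 4.5]
opening: 54.3
gripper_force: 33.0
```

```bash
python3 d.py 509.5,-281.5,118
```

```text
t 13.4 pos [466.9 199.9  17. ] open 54.3 q [ 0.4   0.46 -0.3   0.82  0.    1.19] tilt 0.0 y_ang 45.0
509.5,-281.5,118 -> [-370.6 -310.2 -101. ]
```

arm_command --increments '[{"claw":140,"x":0,"y":0,"z":-40,"turn":0},{"claw":140,"x":0,"y":0,"z":-85,"turn":0},{"claw":140,"x":-25,"y":-21,"z":-101,"turn":0},{"claw":140,"x":-60,"y":-50,"z":-101,"turn":0},{"claw":140,"x":-97,"y":-81,"z":-101,"turn":0}]'

```text
clock: 13.9
tool_pos: [478.6, 73.5, 118.3]
eef_rot: [0.382, 0.924, 0.001, 0.001]
wrist_force: [0.1, -0.2, -1.5]
opening: 54.4
gripper_force: 33.1
```

arm_command --increments '[{"claw":140,"x":-37,"y":-31,"z":0,"turn":0},{"claw":140,"x":-74,"y":-62,"z":0,"turn":0},{"claw":140,"x":-111,"y":-93,"z":0,"turn":0},{"claw":140,"x":-148,"y":-124,"z":0,"turn":0},{"claw":140,"x":-185,"y":-155,"z":0,"turn":0}]'

```text
clock: 14.4
tool_pos: [498.8, -168.2, 117.1]
eef_rot: [0.383, 0.924, 0.0, -0.0]
wrist_force: [0.2, 0.5, -1.7]
opening: 54.0
gripper_force: 33.1
```

arm_command --increments '[{"claw":140,"x":-37,"y":-31,"z":0,"turn":0},{"claw":140,"x":-70,"y":-58,"z":0,"turn":0},{"claw":140,"x":-88,"y":-74,"z":0,"turn":0},{"claw":140,"x":-88,"y":-74,"z":0,"turn":0},{"claw":140,"x":-88,"y":-74,"z":0,"turn":0}]'

```text
clock: 14.9
tool_pos: [508.4, -281.0, 116.6]
eef_rot: [0.383, 0.924, 0.0, -0.001]
wrist_force: [-0.1, 0.0, -2.3]
opening: 54.0
gripper_force: 33.0
```

```bash
python3 d.py 509.5,-281.5,29
```

```text
t 14.9 pos [ 508.4 -281.   116.6] open 54.0 q [-0.51  0.47  0.03  1.14  0.    0.28] tilt 0.1 y_ang 44.9
509.5,-281.5,29 -> [-1.3  0.5 87.6]
```

arm_command --increments '[{"claw":140,"x":0,"y":0,"z":42,"turn":0},{"claw":140,"x":0,"y":0,"z":73,"turn":0},{"claw":140,"x":0,"y":0,"z":82,"turn":0},{"claw":140,"x":0,"y":0,"z":86,"turn":0},{"claw":140,"x":0,"y":0,"z":88,"turn":0}]'

```text
clock: 15.4
tool_pos: [510.0, -280.7, 30.6]
eef_rot: [0.382, 0.924, -0.0, 0.001]
wrist_force: [-0.3, -0.2, -1.7]
opening: 53.9
gripper_force: 32.9
```

arm_command --increments '[{"claw":140,"x":0,"y":0,"z":0,"turn":0}]'

```text
clock: 15.5
tool_pos: [510.3, -281.3, 31.2]
eef_rot: [0.383, 0.924, -0.0, 0.001]
wrist_force: [-0.3, -0.2, -1.9]
opening: 54.2
gripper_force: 32.9
```

```bash
python3 d.py 509.5,-281.5,29
```

```text
t 15.5 pos [ 510.3 -281.3   31.2] open 54.2 q [-0.5   0.56 -0.07  0.94  0.    0.28] tilt 0.1 y_ang 45.0
509.5,-281.5,29 -> [ 0.4 -0.7  2.2]
```

No contact yet (wrist z is unloaded), so I'll lower about 2 mm more.

arm_command --increments '[{"claw":140,"x":0,"y":0,"z":1,"turn":0},{"claw":140,"x":0,"y":0,"z":2,"turn":0},{"claw":140,"x":0,"y":0,"z":2,"turn":0}]'

```text
clock: 15.8
tool_pos: [510.0, -281.6, 29.1]
eef_rot: [0.383, 0.924, -0.0, 0.001]
wrist_force: [0.6, 0.7, 3.3]
opening: 54.3
gripper_force: 33.3
```

arm_command --increments '[{"claw":75,"x":0,"y":0,"z":0,"turn":0},{"claw":40,"x":0,"y":0,"z":0,"turn":0},{"claw":0,"x":0,"y":0,"z":0,"turn":0},{"claw":0,"x":0,"y":0,"z":0,"turn":0},{"claw":0,"x":0,"y":0,"z":-10,"turn":0}]'

```text
clock: 16.3
tool_pos: [507.8, -280.4, 36.6]
eef_rot: [0.383, 0.924, 0.0, -0.002]
wrist_force: [-0.4, -0.4, -0.7]
opening: 85.4
gripper_force: 0.0
```

arm_command --increments '[{"claw":0,"x":0,"y":0,"z":-40,"turn":0},{"claw":0,"x":0,"y":0,"z":-80,"turn":0},{"claw":0,"x":25,"y":40,"z":-80,"turn":0},{"claw":0,"x":50,"y":80,"z":-80,"turn":0},{"claw":0,"x":75,"y":120,"z":-80,"turn":0}]'

```text
clock: 16.8
tool_pos: [541.6, -142.4, 119.3]
eef_rot: [0.384, 0.923, 0.0, 0.001]
wrist_force: [1.2, -0.5, -0.0]
opening: 85.4
gripper_force: 0.0
```

arm_command --increments '[{"claw":0,"x":25,"y":40,"z":0,"turn":0},{"claw":0,"x":50,"y":80,"z":0,"turn":0},{"claw":0,"x":75,"y":120,"z":0,"turn":0},{"claw":0,"x":105,"y":165,"z":0,"turn":0},{"claw":0,"x":110,"y":173,"z":0,"turn":0}]'

```text
clock: 17.3
tool_pos: [586.5, 61.8, 118.7]
eef_rot: [0.38, 0.925, 0.001, 0.0]
wrist_force: [0.6, 0.1, 0.2]
opening: 85.3
gripper_force: 0.0
```

```bash
python3 d.py 586.5,60,18
```

```text
t 17.3 pos [586.5  61.8 118.7] open 85.3 q [0.1  0.48 0.06 1.14 0.   0.88] tilt 0.1 y_ang 45.3
586.5,60,18 -> [ -1.3  -1.5 100.7]
```

arm_command --increments '[{"claw":0,"x":0,"y":0,"z":20,"turn":0},{"claw":0,"x":0,"y":0,"z":30,"turn":0},{"claw":0,"x":0,"y":0,"z":30,"turn":0}]'

```text
clock: 17.6
tool_pos: [583.9, 56.2, 86.1]
eef_rot: [0.383, 0.924, -0.001, -0.002]
wrist_force: [-0.5, 0.4, -0.4]
opening: 85.8
gripper_force: 0.0
```

```bash
python3 d.py 586.5,60,18
```

```text
t 17.6 pos [583.9  56.2  86.1] open 85.8 q [ 0.1   0.51  0.01  1.08 -0.    0.88] tilt 0.2 y_ang 44.9
586.5,60,18 -> [ 0.7  4.8 68.1]
```

arm_command --increments '[{"claw":0,"x":1,"y":4,"z":25,"turn":0},{"claw":0,"x":1,"y":4,"z":60,"turn":0},{"claw":0,"x":1,"y":4,"z":70,"turn":0},{"claw":0,"x":1,"y":4,"z":70,"turn":0},{"claw":140,"x":1,"y":4,"z":70,"turn":0}]'

```text
clock: 18.1
tool_pos: [588.6, 59.9, 19.0]
eef_rot: [0.383, 0.924, 0.0, 0.001]
wrist_force: [0.3, 0.1, 0.1]
opening: 73.1
gripper_force: 0.0
```

arm_command --increments '[{"claw":140,"x":0,"y":0,"z":0,"turn":0},{"claw":140,"x":0,"y":0,"z":0,"turn":0},{"claw":140,"x":0,"y":0,"z":0,"turn":0},{"claw":140,"x":0,"y":0,"z":0,"turn":0}]'

```text
clock: 18.5
tool_pos: [589.3, 60.3, 20.0]
eef_rot: [0.383, 0.924, 0.001, 0.002]
wrist_force: [-1.6, -0.5, 5.4]
opening: 54.7
gripper_force: 32.4
```

```bash
python3 d.py 614,-284.5,118
```

```text
t 18.5 pos [589.3  60.3  20. ] open 54.7 q [ 0.1   0.58 -0.06  0.93 -0.    0.89] tilt 0.2 y_ang 45.0
614,-284.5,118 -> [-261.6 -225.9  -97.8]
```

arm_command --increments '[{"claw":140,"x":0,"y":0,"z":-40,"turn":0},{"claw":140,"x":0,"y":0,"z":-85,"turn":0},{"claw":140,"x":-25,"y":-21,"z":-98,"turn":0},{"claw":140,"x":-60,"y":-51,"z":-98,"turn":0},{"claw":140,"x":-97,"y":-83,"z":-98,"turn":0}]'

```text
clock: 19.0
tool_pos: [598.6, -67.1, 117.6]
eef_rot: [0.382, 0.924, 0.001, 0.002]
wrist_force: [0.8, 0.3, -1.4]
opening: 54.3
gripper_force: 32.7
```

arm_command --increments '[{"claw":140,"x":-37,"y":-32,"z":0,"turn":0},{"claw":140,"x":-74,"y":-64,"z":0,"turn":0},{"claw":140,"x":-111,"y":-96,"z":0,"turn":0},{"claw":140,"x":-142,"y":-123,"z":0,"turn":0},{"claw":140,"x":-160,"y":-138,"z":0,"turn":0}]'

```text
clock: 19.5
tool_pos: [612.7, -281.5, 115.9]
eef_rot: [0.384, 0.923, -0.0, 0.0]
wrist_force: [-0.5, -0.3, -0.9]
opening: 54.7
gripper_force: 32.6
```

arm_command --increments '[{"claw":140,"x":-6,"y":-5,"z":0,"turn":0},{"claw":140,"x":-6,"y":-5,"z":0,"turn":0},{"claw":140,"x":-6,"y":-5,"z":0,"turn":0}]'

```text
clock: 19.8
tool_pos: [613.7, -284.0, 115.7]
eef_rot: [0.382, 0.924, 0.0, -0.0]
wrist_force: [0.2, 0.6, -1.7]
opening: 55.0
gripper_force: 32.6
```

```bash
python3 d.py 614,-284.5,32
```

```text
t 19.8 pos [ 613.7 -284.   115.7] open 55.0 q [-0.43  0.66  0.35  1.26  0.    0.35] tilt 0.1 y_ang 45.0
614,-284.5,32 -> [-0.7 -0.2 83.7]
```

arm_command --increments '[{"claw":140,"x":-2,"y":-1,"z":40,"turn":0},{"claw":140,"x":-2,"y":-1,"z":70,"turn":0},{"claw":140,"x":-2,"y":-1,"z":79,"turn":0},{"claw":140,"x":-2,"y":-1,"z":83,"turn":0},{"claw":140,"x":-2,"y":-1,"z":84,"turn":0}]'

```text
clock: 20.3
tool_pos: [615.5, -286.9, 32.9]
eef_rot: [0.382, 0.924, -0.0, 0.001]
wrist_force: [0.7, -0.0, -1.4]
opening: 54.4
gripper_force: 32.6
```

arm_command --increments '[{"claw":140,"x":0,"y":0,"z":1,"turn":0},{"claw":140,"x":0,"y":0,"z":1,"turn":0}]'

```text
clock: 20.5
tool_pos: [615.5, -287.9, 32.3]
eef_rot: [0.383, 0.924, -0.0, 0.001]
wrist_force: [-0.0, 0.1, -1.2]
opening: 55.0
gripper_force: 32.6
```

arm_command --increments '[{"claw":140,"x":1,"y":1,"z":0,"turn":0},{"claw":140,"x":1,"y":1,"z":1,"turn":0},{"claw":140,"x":1,"y":1,"z":1,"turn":0}]'

```text
clock: 20.8
tool_pos: [615.3, -286.8, 32.1]
eef_rot: [0.383, 0.924, -0.0, 0.001]
wrist_force: [-2.9, 0.2, 4.7]
opening: 54.8
gripper_force: 33.2
```

Contact. Releasing and retreating clear of the cameras' view.

arm_command --increments '[{"claw":75,"x":0,"y":0,"z":0,"turn":0},{"claw":40,"x":0,"y":0,"z":0,"turn":0},{"claw":0,"x":0,"y":0,"z":0,"turn":0},{"claw":0,"x":0,"y":0,"z":0,"turn":0},{"claw":0,"x":0,"y":0,"z":-10,"turn":0}]'

```text
clock: 21.3
tool_pos: [613.1, -285.4, 38.1]
eef_rot: [0.383, 0.924, 0.0, -0.002]
wrist_force: [0.1, 0.1, 0.1]
opening: 85.3
gripper_force: 0.0
```

arm_command --increments '[{"claw":0,"x":0,"y":0,"z":-40,"turn":0},{"claw":0,"x":0,"y":0,"z":-80,"turn":0},{"claw":0,"x":35,"y":15,"z":-100,"turn":0},{"claw":0,"x":70,"y":30,"z":-130,"turn":0},{"claw":0,"x":110,"y":40,"z":-150,"turn":0}]'

```text
clock: 21.8
tool_pos: [565.8, -179.4, 192.6]
eef_rot: [0.383, 0.924, 0.0, 0.002]
wrist_force: [0.6, 0.4, 0.7]
opening: 85.3
gripper_force: 0.0
```

arm_command --increments '[{"claw":0,"x":40,"y":20,"z":0,"turn":0},{"claw":0,"x":80,"y":40,"z":0,"turn":0},{"claw":0,"x":120,"y":60,"z":0,"turn":0},{"claw":0,"x":160,"y":80,"z":0,"turn":0},{"claw":0,"x":200,"y":100,"z":0,"turn":0}]'

```text
clock: 22.3
tool_pos: [493.8, 33.7, 190.8]
eef_rot: [0.383, 0.924, 0.0, 0.001]
wrist_force: [0.9, 0.1, 0.5]
opening: 84.9
gripper_force: 0.0
```

arm_command --increments '[{"claw":0,"x":0,"y":0,"z":0,"turn":0},{"claw":0,"x":0,"y":0,"z":0,"turn":0},{"claw":0,"x":0,"y":0,"z":0,"turn":0},{"claw":0,"x":0,"y":0,"z":0,"turn":0}]'

```text
clock: 22.7
tool_pos: [494.9, 31.0, 190.0]
eef_rot: [0.384, 0.923, -0.0, 0.0]
wrist_force: [0.2, 0.6, 0.1]
opening: 85.6
gripper_force: 0.0
```

```bash
python3 d.py
python3 - <<'E'
from m import *
f=grab_frame('top');W=cloud(f);v,u=np.mgrid[:420,:560]
T={'blue':(616.7,-180.3),'green':(613.7,-284.3),'yellow':(512.7,-177.3),'red':(509.7,-281.3)}
for n,t in {**T,'2blue':(588.5,182),'2green':(443,43)}.items():
    h=52 if n[0]=='2' else 64
    k=(np.hypot(W[...,0]-t[0],W[...,1]-t[1])<42)&(W[...,2]>h-12)&(W[...,2]<h+10)
    P=W[k][:,:2];s=cv2.minEnclosingCircle(P.astype(np.float32))
    print(n,np.round(s[0],1),round(s[1],1),'d',np.round(np.array(s[0])-t,1),W[k][:,2].mean().round(1),k.sum())
a=cv2.resize(f['color'][125:275,125:445],None,fx=2.4,fy=2.4);cv2.imwrite('pics/a5.png',a)
E
```

```text
t 22.7 pos [494.9  31.  190. ] open 85.6 q [ 0.06  0.25 -0.09  1.23 -0.    0.85] tilt 0.0 y_ang 44.9
blue [ 616.4 -176.8] 28.0 d [-0.3  3.5] 61.7 245
green [ 614.4 -284.2] 27.7 d [0.7 0.1] 61.5 251
yellow [ 515.  -174.6] 28.1 d [2.3 2.7] 61.7 248
red [ 510.7 -279.9] 27.8 d [1.  1.4] 61.5 257
2blue [588.2 182.3] 27.7 d [-0.3  0.3] 49.8 252
2green [0. 0.] 0.0 d [-443.  -43.] nan 0<stdin>:8: RuntimeWarning: Mean of empty slice.
  ret = ret.dtype.type(ret / rcount)
```

View pics/a5.png

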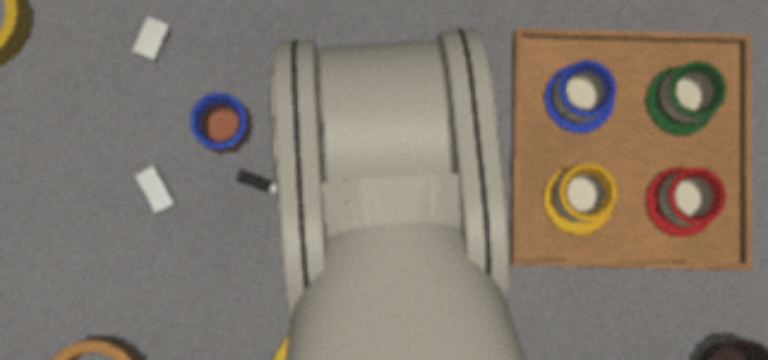

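All four cream pots stand upright on the right pads, at (582,93), (690,95), (582,195) and (688,197), each within 4 mm of its pad centre. The blue second at (220,122) hasn't moved. The green second was never touched; it is only hidden by the arm. Handing in.

```bash
python3 -c "
from workcell import workorder
print(workorder.hand_in())"
```

```text
the job is handed in; nothing more can be done
None
```

I placed all four cream pots upright on their matching pads, each measured within 4 mm of its pad centre, and handed the job in at about 23 s; the blue second measured unmoved, while the green one was hidden by the arm in the last picture and not re-measured, though no move went near it below carrying height.

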